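# Set the washed shield and scraper out to drip over the paint tray

### The arm

A 6-joint arm with a two-finger parallel gripper is mounted at the origin on the work surface. World frame = base frame: x ahead of the robot, y to its left, z up, the work surface at z = 0. Lengths are in m, angles in rad, forces in N, time in s.
With the tool pointing down it reaches from about 0.375 to 0.825 m from the base axis. Payload 5.5 kg.
Tool frame: the origin (TCP) lies midway between the tips of the shut fingers; the grasp point (between the pads) lies 19 mm behind it (bot.grip_depth is the distance from the TCP to the grasp point, in m); z points along the fingers, y is the line along which they close (so a half turn about z gives the same grasp; the last joint's range is limited). The gripper opens to 85 mm and grips with 20 to 120 N. Pads are 22 mm wide; open, the fingers measure 114 mm over their backs; the gripper's body (76 mm by 85 mm) begins 54 mm behind the grasp point. The pads swing forward as they close: fully open they stand 13 mm farther back than shut.
Start: joints at [1.104, 0.314, -0.047, 1.21, 0, 1.571], TCP at [0.27, 0.536, 0.203] pointing down, gripper open.
Joint ranges: [-2.67, 2.67], [-0.69, 1.73], [-1.03, 1.25], [-2.08, 2.16], [-1.42, 1.45], [-3.14, 3.14]. Speed limits (rad/s): [2.39, 2.39, 3.01, 3.14, 3.14, 3.14].

### API

Orientations are given as a unit quaternion [w, x, y, z].
In Python, from station import bot gives the robot as it stands.
- The arm moves only by the tool play_rows, never from a script. Its argument "moves" is a list of rows, each a list of 2 entries, a list of its own where there are three numbers: the shift along the tool's x, y, z normalised to -1 to 1, where 1 is 2.5 cm, then the turn, a rotation vector about the tool's x, y, z normalised to -1 to 1, where 1 is 0.12 rad. In form: [[[tx, ty, tz], [rx, ry, rz]], ...]. A call has 1 to 8 rows; each row shifts and turns the commanded pose from where the row before left it, along the tool's axes as they then stand; what a row does not reach is not made up. A row lasts 1/12 s, in which the tool goes at most 41.7 mm and 7.16 degrees, less where a joint would pass 70% of its speed; a pose out of reach is approached as far as the arm can. A call with a number of a shift or a turn outside -1 to 1 is refused whole. A call with a gripper value outside its range is refused whole. "jaw" is the opening, from -1 (shut) to 1 (fully open), set as the call begins (left out, the last holds). The fingers move at their own pace and stop on an object; "grip_force" is the grip in N (left out, the last holds). Time passes only in rows, so rows that do not move let the fingers close. It gives the time, the measured TCP pose, the force, the opening and the grip force at its end, in the units of the state.
- bot.read_state(): the state, without advancing time (a new reading comes with each control period).
- bot.capture(name): name is "scene" or "top" or "wrist"; returns a dict with "frame" (480x640x3 uint8, red, green, blue), "vfov" (degrees; the focal length in pixels is half the picture's height over the tangent of half this angle, whatever the lens; pixels are square), "cx", "cy" (the principal point, pixels), "world_from_camera" (4x4, takes a point from camera to world coordinates). Camera axes: x right, y up, looking along -z (the intrinsics and any distortion apply to the point x, -y, -z); pixel columns grow to the right and rows downward; lengths in m; the calibration is good to about 2 mm. A picture is of the moment at which its call begins. There is no depth.
- bot.hand_in(): hands the job in; it is judged then, once.
The state is a dict: "clock": time; "qpos": joint angles; "dq": joint speeds; "joint_torque": joint torques, N m; "position": TCP position; "tool_rot": TCP orientation; "force": force on the tool from outside, world axes, zero at the start; "moment": the same for the moment, N m; "width": finger opening in m; "grasp_force": force on a finger pad.
Only numpy, scipy, OpenCV 4.12 (cv2) and the standard library are available. Lean on these libraries where they do the work, as an engineer would, in place of code of your own. Each camera call takes 0.05 s, during which the arm holds its last target. There are 200 camera calls.

### The job

Draw the taller of the two flat paint shields up out of the slotted rack and set it, without dropping it, centred on the narrow sloped ledge over the paint tray, its lower edge right back in the corner and its face leaning flat against the sloped back. After letting go of it, lay the scraper, again without dropping it, centrally and squarely across the two narrow bars beside it, flat side down. Leave the short shield and both tins where they are.

Things in the scene. Friction and masses are not known exactly. Their poses are not given: they have to be found in the camera images.
- rack: Black slotted rack, fixed. Origin: underside, midway between its two slots. Base 130 mm (x) by 175 mm (y -56 to +120). The slots run along y at x = -32 and +32 mm: each 9 mm wide, 104 mm long, floor at z = 8, walls up to z = 53 mm. Four short wooden roller handles stand fixed at its +y end (y = 88, up to z = 109 mm).
- tall_shield: Flat grey plastic paint shield, 6 mm thick (its x), 100 mm wide (y), 165 mm tall (z), 150 g, standing on edge in either slot of the rack and sticking well out of it. Origin: middle of its lower edge; z points up along the plate.
- short_shield: Bystander: same plate but only 100 mm tall, in the other slot of the rack. Origin: middle of its lower edge.
- drip_tray: Green plastic paint tray, fixed, 240 mm (x) by 280 mm (y), rim 32 mm high, with an aluminium drip stand in it: the sloped cradle at its +y side and the two bars at its -y side. Origin: centre of its underside.
- cradle: Sloped aluminium support in the tray (fixed, at (30, 75, 60) mm of the tray), leaning back 0.35 rad, its top towards the tray's -x. Origin: middle of the corner of ledge and back. z: up along the back face; x: outward along the ledge. Ledge 24 mm deep, 100 mm long (y), no lip, top at z = 0; back 6 mm thick, 85 mm tall. A seated shield has its origin at (3, 0, 0) mm here, either face to the back.
- bars_mid (a point): Point midway between the two narrow bars of the drip stand, at the height of their tops (75 mm above the shelf plank). Axes as the tray's. The bars lie along y, each 10 mm wide and 70 mm long, centred at x = -55 and +55 mm; each has one 10 mm post below its middle; tray floor 71 mm below.
- scraper: Hard orange scraper, 220 mm long, 110 g, lying flat on the plank: handle x -110 to 30 mm, 22 wide, 20 thick; flat blade x 30 to 110, 70 wide, 6 thick; one common flat underside. Origin: on the underside below the centre of mass (the handle may be gripped there); x points to the blade. It is to lie along the x of bars_mid, blade either way.
- tin_wide: Bystander: sealed steel tin, 84 mm across, 85 mm high. Origin: centre of its underside.
- tin_slim: Bystander: sealed steel tin, 66 mm across, 75 mm high. Origin: centre of its underside.
There are look-alikes about, which are no part of the job. Leave any pink or purple look-alike of the scraper alone.

How it is judged:
By the outcome, as a careful person would: the job done as asked, in the order asked, and still so for the second after the job is handed in, with the robot touching nothing.
It also fails if it takes over 54 s, if anything falls off the work surface, if the arm or the gripper's body presses on something with over 40 N, if the wrist force passes 120 N, or if a joint passes its speed limit or range.

## Working session

There is one attempt and no reset: what is moved stays moved. The work goes in short steps, Python scripts to look and compute and a tool call to move; the robot and the scene stay as the last step left them, time stands still between calls to the robot, and variables do not carry over. Pictures are saved under pics/ and viewed, at most 10 in all, crops included, and the job is handed in when it is done.

Besides the shell and the picture viewer there is one more tool, called after "Emit:" in YAML: its name, and indented under it one key for each argument. play_rows: Moves the arm, as the interface text tells. Scaled input: -1 to 1 covers 2.5 cm each way for a shift and 0.12 rad each way for a turn. Its arguments: {"type":"object","properties":{"moves":{"type":"array","items":{"type":"array"}},"jaw":{"type":"number"},"grip_force":{"type":"number"}},"required":["moves"]}

```bash
ls; mkdir -p pics; python3 - <<'E'
from station import bot
import cv2,numpy as np,pickle
s=bot.read_state();print({k:np.round(v,3).tolist() for k,v in s.items()},bot.grip_depth)
d={}
for n in("scene","top","wrist"):
    c=bot.capture(n);d[n]=c
    print(n,{k:(np.round(v,3).tolist() if k!='frame' else 0) for k,v in c.items()})
    cv2.imwrite(f"pics/{n}0.png",c["frame"][:,:,::-1])
pickle.dump(d,open("c0.pkl","wb"))
E
```

```text
pics
{'clock': 0.0, 'qpos': [1.104, 0.314, -0.048, 1.21, 0.0, 1.571], 'dq': [-0.001, -0.0, 0.001, -0.0, -0.002, 0.001], 'joint_torque': [0.0, -53.958, 33.975, 0.019, 0.0, 0.0], 'position': [0.27, 0.535, 0.202], 'tool_rot': [-0.0, 0.231, 0.973, -0.001], 'force': [-0.206, 0.352, -0.431], 'moment': [-0.016, -0.018, -0.022], 'grasp_force': 0.0, 'width': 0.085} 0.0187
scene {'frame': 0, 'vfov': 49.125, 'cx': 319.268, 'cy': 235.646, 'world_from_camera': [[-0.421, -0.708, 0.568, 1.199], [0.907, -0.322, 0.271, 0.196], [-0.009, 0.629, 0.777, 0.988], [0.0, 0.0, 0.0, 1.0]]}
top {'frame': 0, 'vfov': 54.146, 'cx': 318.472, 'cy': 237.304, 'world_from_camera': [[-0.078, 0.974, -0.213, 0.295], [-0.997, -0.076, 0.019, -0.121], [0.003, 0.214, 0.977, 1.148], [0.0, 0.0, 0.0, 1.0]]}
wrist {'frame': 0, 'vfov': 58.393, 'cx': 318.666, 'cy': 243.394, 'world_from_camera': [[0.45, -0.86, -0.24, 0.208], [0.893, 0.433, 0.124, 0.567], [-0.002, -0.27, 0.963, 0.374], [0.0, 0.0, 0.0, 1.0]]}
```

View pics/scene0.png

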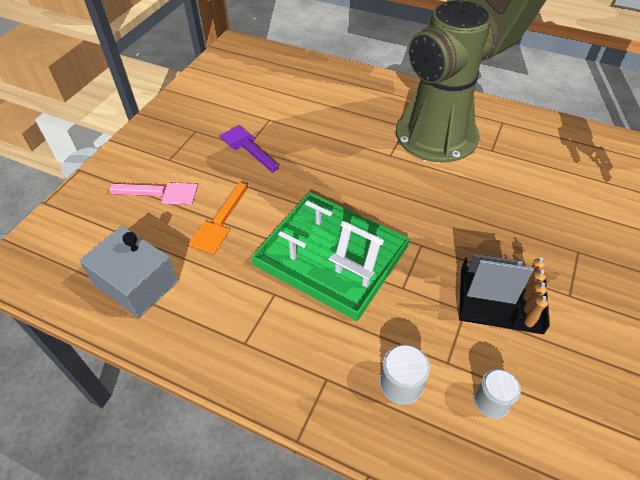

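View pics/top0.png

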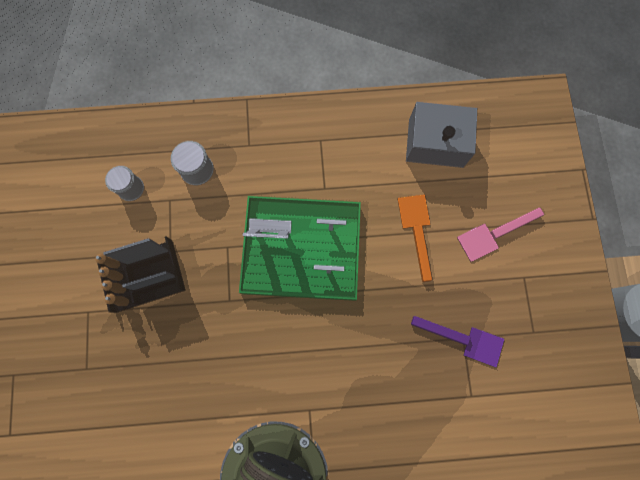

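The scene view shows the tray (335,250) with the cradle (355,255) and bars (318,213)/(292,245). The rack is at (505,295), the orange scraper at (220,220), pink at (155,192) and purple at (250,148). The top view shows the same: rack (140,275), tray (300,248), scraper (417,240). Next I'll enlarge the rack in both views plus the scraper.

```bash
python3 - <<'E'
import pickle,cv2,numpy as np
d=pickle.load(open("c0.pkl","rb"))
s=d["scene"]["frame"];t=d["top"]["frame"];w=d["wrist"]["frame"]
r=lambda a,W,H:cv2.resize(a,(W,H),interpolation=cv2.INTER_CUBIC)
A=r(s[220:345,445:565],400,417)[:300];A=r(s[240:340,445:565],400,333)
B=r(t[230:330,85:205],400,333)
C=r(w,356,267);D=r(t[180:300,380:550],378,267)
D=np.pad(D,((0,0),(0,800-356-378),(0,0)))
cv2.imwrite("pics/m1.png",np.vstack([np.hstack([A,B]),np.hstack([C,D])])[:,:,::-1])
E
```

```text
(no output)
```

View pics/m1.png

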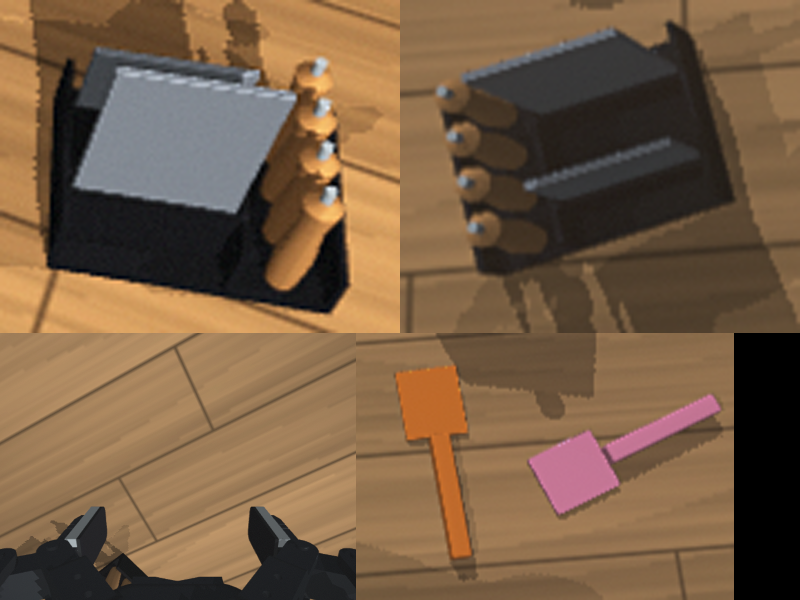

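The crop shows two plates. The one with its top edge at scene (480,260)–(534,268), top (104,253)–(149,240), has a long exposed face and sits in the slot farther from the robot. The other, top (125,287)–(167,272), barely shows above the rack. So the first is the tall shield. The scraper to use is the orange one at top (417,240); pink (492,235) and purple (458,340) are look-alikes.

```bash
cat > h.py <<'E'
import numpy as np,cv2,pickle
from scipy.spatial.transform import Rotation as R
def f(c): return 240/np.tan(np.radians(c["vfov"])/2)
def ray(c,p):
    M=np.array(c["world_from_camera"]);u,v=p
    d=M[:3,:3]@np.array([(u-c["cx"])/f(c),-(v-c["cy"])/f(c),-1]);return M[:3,3],d/np.linalg.norm(d)
def onz(c,p,z):
    o,d=ray(c,p);return o+d*(z-o[2])/d[2]
def proj(c,P):
    M=np.array(c["world_from_camera"]);q=(np.asarray(P,float)-M[:3,3])@M[:3,:3]
    return np.array([c["cx"]+f(c)*q[...,0]/-q[...,2],c["cy"]+f(c)*q[...,1]/q[...,2]]).T
def tri(c1,p1,c2,p2):
    A=[];b=[]
    for c,p in((c1,p1),(c2,p2)):
        o,d=ray(c,p);Q=np.eye(3)-np.outer(d,d);A.append(Q);b.append(Q@o)
    return np.linalg.lstsq(np.vstack(A),np.hstack(b),rcond=None)[0]
def hsv(c): return cv2.cvtColor(np.ascontiguousarray(c["frame"]),cv2.COLOR_RGB2HSV)
def comps(m,amin=30):
    n,l,st,ce=cv2.connectedComponentsWithStats(m.astype(np.uint8))
    return [(l==i,st[i],ce[i]) for i in range(1,n) if st[i][4]>=amin]
E
python3 - <<'E'
from h import *
d=pickle.load(open("c0.pkl","rb"));s,t=d["scene"],d["top"]
for n,c in(("scene",s),("top",t)):
    H=hsv(c).astype(int);h,S,V=H[...,0],H[...,1],H[...,2]
    g=(h>50)&(h<75)&(S>120)&(V>40)
    cs=comps(g,800);m=max(cs,key=lambda a:a[1][4])[0]
    hull=cv2.convexHull(np.argwhere(m)[:,::-1].astype(np.int32))
    ap=cv2.approxPolyDP(hull,8,True)[:,0]
    print(n,"tray",[(p.tolist(),np.round(onz(c,p,.032)[:2],4).tolist(),np.round(onz(c,p,0)[:2],4).tolist()) for p in ap])
    o=(h>8)&(h<16)&(S>190)&(V>90)
    for m,st,ce in comps(o,150): 
        r=cv2.minAreaRect(np.argwhere(m)[:,::-1].astype(np.float32));print(" orange",st,ce.round(1),np.round(onz(c,ce,.006)[:2],4),r)
    # whites within the tray
    x,y,w,hh=cv2.boundingRect(hull)
    wh=np.zeros_like(g);sub=(S<45)&(V>(140 if n=="top" else 150));wh[y:y+hh,x:x+w]=sub[y:y+hh,x:x+w]
    for m,st,ce in comps(wh,12):
        r=cv2.minAreaRect(np.argwhere(m)[:,::-1].astype(np.float32));print(" white",st.tolist(),ce.round(1),"z75",np.round(onz(c,ce,.075)[:2],4),[np.round(q,1) for q in cv2.boxPoints(r).tolist()])
# shield
P=[((480,260.5),(149.5,239.6)),((534,268.5),(104.5,253.4))]
for a,b in P: print("tri",tri(s,a,t,b).round(4),"s",onz(s,a,.173).round(4),"t",onz(t,b,.173).round(4))
E
```

```text
scene tray [([408, 238], [0.422, 0.0534], [0.396, 0.0486]), ([357, 320], [0.6727, 0.028], [0.6551, 0.0223]), ([252, 261], [0.6308, -0.2451], [0.6117, -0.2599]), ([309, 192], [0.3838, -0.2206], [0.3565, -0.2345])]
 orange [ 188  183   59   71 1208] [216.7 224.5] [ 0.5543 -0.391 ] ((222.30526733398438, 218.6927032470703), (26.707380294799805, 82.82440948486328), 35.83765411376953)
 white [305, 201, 27, 24, 199] [318.3 211.6] z75 [ 0.4683 -0.1549] [array([299.2, 214.6]), array([306.6, 199.8]), array([331.8, 212.4]), array([324.4, 227.2])]
 white [329, 221, 55, 66, 1311] [356.1 252.7] z75 [ 0.5427 -0.0296] [array([321. , 264.9]), array([342.5, 219.9]), array([388. , 241.6]), array([366.5, 286.7])]
 white [278, 232, 28, 28, 224] [292.1 243.7] z75 [ 0.578  -0.1678] [array([271.9, 240.8]), array([285.2, 226. ]), array([306. , 244.8]), array([292.7, 259.5])]
top tray [([359, 203], [0.6169, -0.2492], [0.6261, -0.2529]), ([355, 299], [0.3825, -0.2169], [0.385, -0.2197]), ([239, 291], [0.4228, 0.0556], [0.4265, 0.0606]), ([248, 196], [0.6562, 0.0234], [0.6666, 0.0275])]
 orange [ 398  195   34   86 1290] [416.7 226.6] [ 0.5521 -0.3902] ((418.35198974609375, 237.93600463867188), (85.86502075195312, 27.01170539855957), 79.69515228271484)
 white [243, 219, 48, 19, 625] [268.5 227.6] z75 [ 0.5611 -0.0266] [array([242.9, 235.6]), array([243.6, 218.3]), array([290.5, 220.4]), array([289.7, 237.6])]
 white [317, 219, 29, 5, 106] [331.  221.3] z75 [ 0.565  -0.1742] [array([316.8, 222.4]), array([317. , 218.8]), array([345.1, 220.1]), array([345. , 223.8])]
 white [314, 265, 30, 6, 116] [328.6 267.4] z75 [ 0.456  -0.1595] [array([313.8, 268.5]), array([314. , 264.7]), array([343.2, 266.3]), array([343. , 270.2])]
tri [0.5307 0.2181 0.1714] s [0.5322 0.2177 0.173 ] t [0.5303 0.2179 0.173 ]
tri [0.5079 0.3142 0.1715] s [0.5086 0.315  0.173 ] t [0.5078 0.3123 0.173 ]
```

```bash
cat >> h.py <<'E'
from scipy.linalg import expm,logm
def Tm(p,Rm):
    T=np.eye(4);T[:3,:3]=Rm;T[:3,3]=p;return T
def cur(bot):
    s=bot.read_state();q=s["tool_rot"];return Tm(s["position"],R.from_quat([q[1],q[2],q[3],q[0]]).as_matrix())
def tool(yaw,tilt=0,half=0):
    """tool z = minus plate z, tool y along plate +x; plate frame yaw about z, then leaned tilt about y"""
    P=(R.from_euler('z',yaw)*R.from_euler('y',-tilt)).as_matrix()
    y=P[:,0]*(-1 if half else 1);z=-P[:,2];return np.column_stack([np.cross(y,z),y,z])
def plan(bot,T,n):
    D=np.linalg.inv(cur(bot))@T
    S=np.real(expm(logm(D)/n))
    print(n,"rows of",(S[:3,3]/.025).round(3).tolist(),(R.from_matrix(S[:3,:3]).as_rotvec()/.12).round(3).tolist())
E
python3 - <<'E'
from h import *
from station import bot
T=Tm([.5194,.266,.25],tool(.233));print(cur(bot).round(3).tolist())
plan(bot,T,16)
E
```

```text
[[-0.893, 0.45, -0.001, 0.27], [0.45, 0.893, -0.001, 0.535], [0.0, -0.001, -1.0, 0.203], [0.0, 0.0, 0.0, 1.0]]
16 rows of [-0.946, 0.049, -0.119] [-0.001, 0.0, 0.454]
```

Emit:
play_rows:
  moves:
    - [[-0.95,0.05,-0.12],[0,0,0.45]]
    - [[-0.95,0.05,-0.12],[0,0,0.45]]
    - [[-0.95,0.05,-0.12],[0,0,0.45]]
    - [[-0.95,0.05,-0.12],[0,0,0.45]]
    - [[-0.95,0.05,-0.12],[0,0,0.45]]
    - [[-0.95,0.05,-0.12],[0,0,0.45]]
    - [[-0.95,0.05,-0.12],[0,0,0.45]]
    - [[-0.95,0.05,-0.12],[0,0,0.45]]
  jaw: 0.1
  grip_force: 60

```text
clock: 0.82
position: [0.4263, 0.4278, 0.2269]
tool_rot: [-0.0, 0.436, 0.9, -0.0]
force: [-0.3, 0.5, 0.2]
width: 0.0472
grasp_force: 0.0
```

Emit:
play_rows:
  moves:
    - [[-0.95,0.05,-0.12],[0,0,0.46]]
    - [[-0.95,0.05,-0.12],[0,0,0.46]]
    - [[-0.95,0.05,-0.12],[0,0,0.46]]
    - [[-0.95,0.05,-0.12],[0,0,0.46]]
    - [[-0.95,0.05,-0.12],[0,0,0.46]]
    - [[-0.95,0.05,-0.12],[0,0,0.46]]
    - [[-0.95,0.05,-0.12],[0,0,0.46]]
    - [[-0.95,0.05,-0.12],[0,0,0.46]]

```text
clock: 1.48
position: [0.5215, 0.2648, 0.2509]
tool_rot: [-0.0, 0.622, 0.783, -0.0]
force: [0.3, 0.7, 0.5]
width: 0.0472
grasp_force: 0.0
```

```bash
python3 - <<'E'
from h import *
from station import bot
c=bot.capture("wrist");pickle.dump(c,open("w1.pkl","wb"))
cv2.imwrite("pics/w1.png",c["frame"][:,:,::-1])
print(cur(bot).round(4).tolist())
plan(bot,Tm([.5194,.266,.132],tool(.233)),6)
print(proj(c,[[.5307,.2181,.173],[.5079,.3142,.173]]))
E
```

```text
[[-0.2202, 0.9755, 0.0012, 0.5229], [0.9755, 0.2202, -0.003, 0.261], [-0.0032, 0.0006, -1.0, 0.2517], [0.0, 0.0, 0.0, 1.0]]
6 rows of [0.039, -0.016, 0.798] [0.001, 0.004, -0.015]
[[317.20858922 314.3673742 ]
 [316.14808141 155.50035112]]
```

View pics/w1.png

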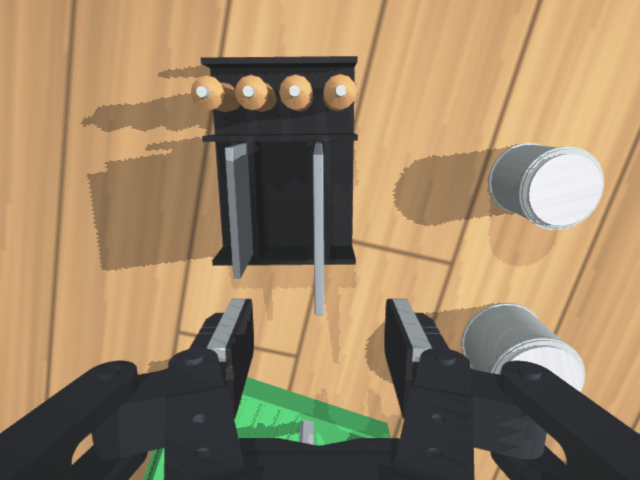

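The wrist view shows the tall shield edge-on at (319,143)–(319,314), midway between the fingers; the short one leans in the left slot at (238,210).

```bash
python3 - <<'E'
from h import *
c=pickle.load(open("w1.pkl","rb"));d=pickle.load(open("c0.pkl","rb"));s,t=d["scene"],d["top"]
for p in((319,143),(319.5,314)):print(onz(c,p,.173).round(4))
print("tri",tri(c,(319,143),t,(104.5,253.4)).round(4),tri(c,(319.5,314),t,(149.5,239.6)).round(4))
print("tri",tri(c,(319,143),s,(534,268.5)).round(4),tri(c,(319.5,314),s,(480,260.5)).round(4))
# strip columns by row
g=c["frame"].astype(int)
for v in(150,180,210,240,270,300,310): 
    print(v,g[v,308:332].mean(-1).round().astype(int).tolist())
print([ (v,int(g[v,319].mean())) for v in list(range(134,150,2))+list(range(306,322,2))])
E
```

```text
[0.5079 0.3213 0.173 ]
[0.5321 0.2187 0.173 ]
tri [0.5096 0.3199 0.1573] [0.5314 0.2183 0.1716]
tri [0.5073 0.3183 0.1706] [0.532  0.218  0.1724]
150 [40, 39, 42, 42, 43, 50, 91, 103, 106, 107, 109, 110, 111, 116, 96, 59, 52, 54, 53, 54, 53, 52, 51, 49]
180 [42, 42, 42, 42, 54, 109, 157, 170, 174, 175, 175, 177, 178, 180, 183, 112, 58, 49, 52, 53, 52, 51, 48, 47]
210 [41, 41, 41, 41, 48, 85, 137, 165, 172, 174, 175, 175, 176, 179, 177, 118, 64, 47, 48, 47, 46, 47, 47, 47]
240 [39, 41, 40, 41, 41, 60, 122, 164, 171, 173, 174, 175, 178, 179, 178, 129, 71, 48, 47, 48, 46, 47, 46, 46]
270 [161, 160, 160, 159, 158, 155, 131, 155, 168, 171, 173, 174, 176, 178, 180, 171, 156, 149, 148, 149, 154, 158, 162, 164]
300 [161, 142, 124, 115, 126, 139, 135, 144, 164, 171, 173, 175, 176, 178, 180, 184, 167, 159, 161, 163, 163, 163, 163, 163]
310 [116, 120, 133, 150, 166, 169, 139, 139, 162, 170, 173, 174, 176, 178, 180, 188, 186, 172, 168, 163, 163, 163, 162, 163]
[(134, 41), (136, 54), (138, 53), (140, 53), (142, 80), (144, 107), (146, 110), (148, 109), (306, 173), (308, 174), (310, 174), (312, 173), (314, 147), (316, 172), (318, 174), (320, 174)]
```

Emit:
play_rows:
  moves:
    - [[0.04,-0.02,0.8],[0,0,-0.02]]
    - [[0.04,-0.02,0.8],[0,0,-0.02]]
    - [[0.04,-0.02,0.8],[0,0,-0.02]]
    - [[0.04,-0.02,0.8],[0,0,-0.02]]
    - [[0.04,-0.02,0.8],[0,0,-0.02]]
    - [[0.04,-0.02,0.79],[0,0,0]]
    - [[0,0,0],[0,0,0]]
    - [[0,0,0],[0,0,0]]

```text
clock: 2.2
position: [0.5157, 0.2706, 0.1305]
tool_rot: [-0.001, 0.616, 0.788, -0.001]
force: [0.4, 0.5, 0.7]
width: 0.0472
grasp_force: 0.0
```

```bash
python3 - <<'E'
from h import *
from station import bot
print(cur(bot).round(4).tolist())
plan(bot,Tm([.5197,.2665,.132],tool(.233)),1)
E
```

```text
[[-0.2403, 0.9707, -0.0026, 0.5157], [0.9707, 0.2403, -0.0014, 0.2706], [-0.0007, -0.0029, -1.0, 0.1305], [0.0, 0.0, 0.0, 1.0]]
1 rows of [-0.199, 0.116, -0.059] [-0.024, 0.006, 0.081]
```

Emit:
play_rows:
  moves:
    - [[-0.2,0.12,-0.06],[-0.02,0,0.08]]
    - [[0,0,0],[0,0,0]]
    - [[0,0,0],[0,0,0]]

```text
clock: 2.45
position: [0.5223, 0.2672, 0.1346]
tool_rot: [0.001, 0.62, 0.784, 0.002]
force: [-0.3, -0.6, -0.3]
width: 0.0469
grasp_force: 0.0
```

Emit:
play_rows:
  moves:
    - [[0,0,0],[0,0,0]]
    - [[0,0,0],[0,0,0]]
    - [[0,0,0],[0,0,0]]
    - [[0,0,0],[0,0,0]]
    - [[0,0,0],[0,0,0]]
    - [[0,0,0],[0,0,0]]
    - [[0,0,0],[0,0,0]]
    - [[0,0,0],[0,0,0]]
  jaw: -1
  grip_force: 60

```text
clock: 3.12
position: [0.5213, 0.2672, 0.1334]
tool_rot: [0.001, 0.62, 0.784, 0.001]
force: [-0.5, 0.0, 5.2]
width: 0.0038
grasp_force: 61.1
```

Emit:
play_rows:
  moves:
    - [[0,0,-0.2],[0,0,0]]
    - [[0,0,-0.4],[0,0,0]]
    - [[0,0,-0.6],[0,0,0]]
    - [[0,0,-0.7],[0,0,0]]
    - [[0,0,-0.8],[0,0,0]]
    - [[0,0,-0.8],[0,0,0]]
    - [[0,0,-0.8],[0,0,0]]
    - [[0,0,-0.7],[0,0,0]]

```text
clock: 3.78
position: [0.5205, 0.2668, 0.2597]
tool_rot: [0.001, 0.62, 0.784, 0.001]
force: [-0.1, -0.5, -1.1]
width: 0.0043
grasp_force: 60.3
```

```bash
cat >> h.py <<'E'
YAW=-.142
ORG=np.array([.5212,-.096,0])
def cradle(off=(0,0,0),org=ORG,yaw=YAW):
    o=org+R.from_euler('z',yaw).apply([.030,.075,.060])
    return o+(R.from_euler('z',yaw)*R.from_euler('y',-.35)).apply(off)
E
python3 - <<'E'
from h import *
from station import bot
print(cur(bot).round(4).tolist())
p=cradle((.003+.015,0,.1254+.07));print(p, cradle())
plan(bot,Tm(p,tool(YAW,.35)),14)
d=pickle.load(open("c0.pkl","rb"))
for n in("scene","top"):
    print(n,[proj(d[n],cradle(q)).round(1).tolist() for q in((0,-.05,0),(0,.05,0),(0,-.05,.085),(0,.05,.085),(.024,-.05,0),(.024,.05,0))])
E
```

```text
[[-0.2307, 0.973, 0.0024, 0.5205], [0.973, 0.2307, 0.0006, 0.2668], [0.0, 0.0025, -1.0, 0.2597], [0.0, 0.0, 0.0, 1.0]]
[ 0.51192296 -0.01891118  0.24972559] [ 0.56151229 -0.02600058  0.06      ]
14 rows of [-0.817, -0.078, 0.025] [-0.204, -0.039, 0.221]
scene [[334.5, 253.8], [374.1, 273.9], [342.3, 221.9], [383.8, 241.8], [329.1, 258.5], [369.2, 279.0]]
top [[289.9, 230.3], [248.0, 227.6], [286.8, 234.8], [241.5, 232.0], [290.4, 220.2], [248.4, 217.6]]
```

```bash
python3 - <<'E'
from h import *
from station import bot
plan(bot,Tm(cradle((.003+.02,0,.1254+.11)),tool(YAW,.35)),15)
E
```

```text
15 rows of [-0.761, -0.079, -0.084] [-0.191, -0.037, 0.206]
```

Emit:
play_rows:
  moves:
    - [[-0.76,-0.08,-0.08],[-0.19,-0.04,0.21]]
    - [[-0.76,-0.08,-0.08],[-0.19,-0.04,0.21]]
    - [[-0.76,-0.08,-0.08],[-0.19,-0.04,0.21]]
    - [[-0.76,-0.08,-0.08],[-0.19,-0.04,0.21]]
    - [[-0.76,-0.08,-0.08],[-0.19,-0.04,0.21]]
    - [[-0.76,-0.08,-0.08],[-0.19,-0.04,0.21]]
    - [[-0.76,-0.08,-0.08],[-0.19,-0.04,0.21]]

```text
clock: 4.37
position: [0.5261, 0.1325, 0.2726]
tool_rot: [0.063, 0.685, 0.724, 0.053]
force: [-0.2, -0.8, -1.5]
width: 0.0045
grasp_force: 60.3
```

Emit:
play_rows:
  moves:
    - [[-0.76,-0.08,-0.08],[-0.19,-0.04,0.21]]
    - [[-0.76,-0.08,-0.08],[-0.19,-0.04,0.21]]
    - [[-0.76,-0.08,-0.08],[-0.19,-0.04,0.21]]
    - [[-0.76,-0.08,-0.08],[-0.19,-0.04,0.2]]
    - [[-0.76,-0.08,-0.08],[-0.19,-0.03,0.2]]
    - [[-0.76,-0.08,-0.08],[-0.19,-0.03,0.2]]
    - [[-0.76,-0.08,-0.08],[-0.19,-0.03,0.2]]
    - [[-0.76,-0.08,-0.08],[-0.19,-0.03,0.2]]

```text
clock: 5.03
position: [0.5013, -0.0181, 0.2865]
tool_rot: [0.132, 0.744, 0.645, 0.113]
force: [0.2, 0.2, -1.5]
width: 0.004
grasp_force: 60.3
```

```bash
python3 - <<'E'
from h import *
from station import bot
d={n:bot.capture(n) for n in("scene","top")};pickle.dump(d,open("c1.pkl","wb"))
r=lambda a:cv2.resize(a,(400,400),interpolation=cv2.INTER_CUBIC)
w=bot.capture("wrist");pickle.dump(w,open("w2.pkl","wb"))
cv2.imwrite("pics/m2.png",np.hstack([r(d["scene"]["frame"][170:330,260:420]),r(d["top"]["frame"][150:310,220:380])])[:,:,::-1])
print(cur(bot).round(4).tolist(),bot.read_state()["clock"])
plan(bot,Tm(cradle((.003+.01,0,.1254+.03)),tool(YAW,.35)),4)
for n in d:
  T=cur(bot);P=[T@np.array([x,0,z,1]) for x in(-.05,.05) for z in(.1254,-.0396)]
  print(n,[proj(d[n],q[:3]).round(1).tolist() for q in P])
E
```

```text
[[0.1442, 0.9299, 0.3384, 0.5011], [0.9895, -0.1349, -0.0509, -0.018], [-0.0017, 0.3422, -0.9396, 0.2866], [0.0, 0.0, 0.0, 1.0]] 5.1833
4 rows of [0.008, -0.074, 0.783] [-0.002, 0.005, -0.004]
scene [[339.5, 216.0], [357.0, 143.3], [382.0, 236.4], [404.1, 163.0]]
top [[286.8, 226.9], [278.6, 237.0], [240.3, 223.9], [223.2, 233.4]]
```

View pics/m2.png

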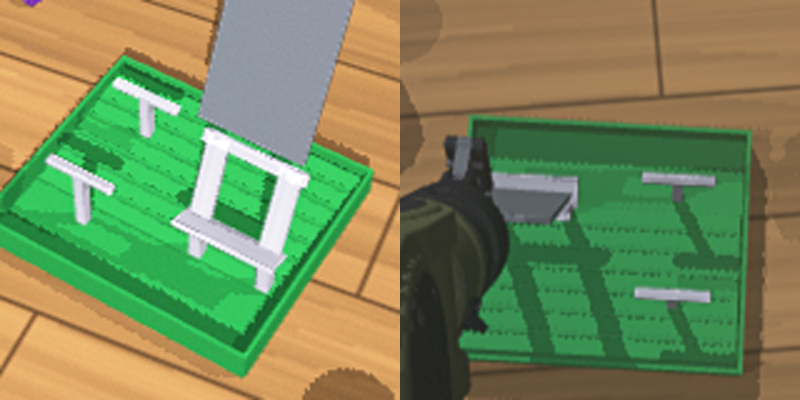

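Scene crop: the held shield's lower corners are at scene (340,217) and (382,235), as predicted from the grip, so it hangs true. The cradle's top bar is at (341,221)–(384,240) and its ledge front at (329,259)–(371,277). I'll check the ledge position with a mask.

```bash
python3 - <<'E'
from h import *
for f_ in("c0.pkl","c1.pkl"):
    d=pickle.load(open(f_,"rb"))
    for n in("scene","top"):
        c=d[n];H=hsv(c).astype(int);h,S,V=H[...,0],H[...,1],H[...,2]
        m=((S<60)&(V>(130 if n=="top" else 125)));m[:215]=0;m[300:]=0;m[:,:235]=0;m[:,392:]=0
        if n=="top": m[:,300:]=0;m[240:]=0
        else: m[:,:325]=0
        for k,st,ce in comps(m,100):
            q=np.argwhere(k)[:,::-1]
            print(f_,n,st.tolist(),"L",q[q[:,0].argmin()],"R",q[q[:,0].argmax()],"T",q[q[:,1].argmin()],"B",q[q[:,1].argmax()])
            hu=cv2.approxPolyDP(cv2.convexHull(q.astype(np.int32)),1.5,True)[:,0];print(hu.tolist())
    if f_=="c0.pkl":
        for n in("scene","top"): print(n,[(q,proj(d[n],cradle(q)).round(1).tolist()) for q in((0,-.05,.085),(0,.05,.085),(-.006,-.05,.085),(-.006,.05,.085),(.024,-.05,0),(.024,.05,0))])
E
```

```text
c0.pkl scene [328, 221, 56, 66, 1368] L [328 259] R [383 240] T [342 221] B [365 286]
[[383, 240], [374, 272], [366, 286], [336, 271], [328, 259], [342, 221]]
c0.pkl top [243, 219, 48, 19, 685] L [243 233] R [290 221] T [249 219] B [272 237]
[[290, 221], [290, 232], [287, 237], [243, 235], [249, 219]]
scene [((0, -0.05, 0.085), [342.3, 221.9]), ((0, 0.05, 0.085), [383.8, 241.8]), ((-0.006, -0.05, 0.085), [343.7, 220.8]), ((-0.006, 0.05, 0.085), [385.1, 240.6]), ((0.024, -0.05, 0), [329.1, 258.5]), ((0.024, 0.05, 0), [369.2, 279.0])]
top [((0, -0.05, 0.085), [286.8, 234.8]), ((0, 0.05, 0.085), [241.5, 232.0]), ((-0.006, -0.05, 0.085), [286.6, 237.5]), ((-0.006, 0.05, 0.085), [241.4, 234.7]), ((0.024, -0.05, 0), [290.4, 220.2]), ((0.024, 0.05, 0), [248.4, 217.6])]
c1.pkl scene [339, 215, 49, 21, 569] L [339 215] R [387 215] T [339 215] B [379 235]
[[382, 233], [379, 235], [339, 215], [387, 215]]
c1.pkl scene [328, 221, 56, 66, 1347] L [328 259] R [383 240] T [342 221] B [365 286]
[[383, 240], [374, 272], [366, 286], [336, 271], [328, 259], [342, 221]]
c1.pkl top [257, 219, 34, 19, 241] L [257 219] R [290 221] T [257 219] B [283 237]
[[290, 232], [287, 237], [283, 237], [258, 224], [257, 219], [290, 221]]
```

```bash
sed -i 's/ORG=np.array.*/ORG=np.array([.5203,-.097,0])/' h.py; python3 - <<'E'
from h import *
from station import bot
plan(bot,Tm(cradle((.003+.008,0,.1254+.012)),tool(YAW,.35)),6)
E
```

```text
6 rows of [-0.002, -0.067, 0.641] [-0.001, 0.003, -0.003]
```

Emit:
play_rows:
  moves:
    - [[0,-0.07,0.64],[0,0,0]]
    - [[0,-0.07,0.64],[0,0,0]]
    - [[0,-0.07,0.64],[0,0,0]]
    - [[0,-0.07,0.64],[0,0,0]]
    - [[0,-0.07,0.64],[0,0.01,-0.01]]
    - [[0,-0.07,0.64],[0,0.01,-0.01]]
    - [[0,0,0],[0,0,0]]

```text
clock: 5.77
position: [0.5232, -0.0198, 0.1889]
tool_rot: [0.129, 0.743, 0.647, 0.112]
force: [-0.2, -0.4, -0.9]
width: 0.0038
grasp_force: 60.3
```

```bash
python3 - <<'E'
from h import *
from station import bot
d={n:bot.capture(n) for n in("scene","top")};pickle.dump(d,open("c2.pkl","wb"))
r=lambda a:cv2.resize(a,(400,400),interpolation=cv2.INTER_CUBIC)
cv2.imwrite("pics/m3.png",np.hstack([r(d["scene"]["frame"][210:300,315:405]),r(d["top"]["frame"][180:270,230:320])])[:,:,::-1])
T=cur(bot);C=(R.from_euler('z',YAW)*R.from_euler('y',-.35)).as_matrix()
b=T@np.array([0,0,.1254,1]);print("lower edge in cradle",(C.T@(b[:3]-cradle())).round(4))
plan(bot,Tm(cradle((.003+.003,0,.1254+.0)),tool(YAW,.35)),1)
E
```

```text
lower edge in cradle [0.0104 0.0018 0.0112]
1 rows of [-0.071, -0.189, 0.448] [-0.024, -0.005, 0.025]
```

View pics/m3.png

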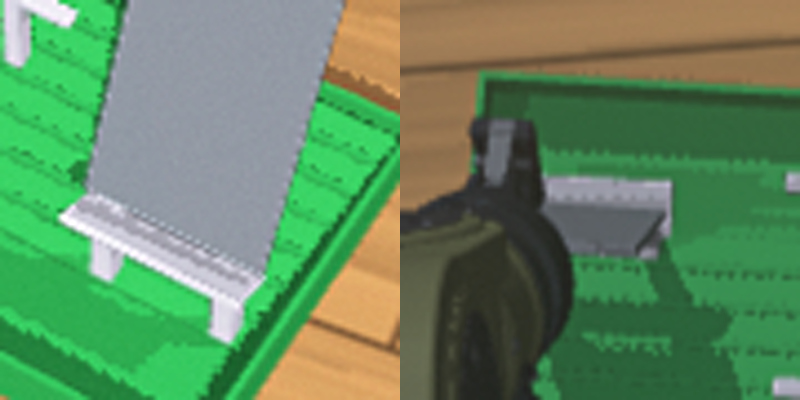

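The crop shows the shield just above the ledge, lower corners at scene (334,253) and (375,272), in line with the ledge ends. Next I'll lower it to contact.

Emit:
play_rows:
  moves:
    - [[-0.03,-0.06,0.1],[0,0,0]]
    - [[-0.02,-0.06,0.1],[0,0,0]]
    - [[-0.02,-0.04,0.1],[0,0,0]]
    - [[0,0,0.06],[0,0,0]]
    - [[0,0,0],[0,0,0]]

```text
clock: 6.28
position: [0.5238, -0.0224, 0.1825]
tool_rot: [0.131, 0.743, 0.646, 0.114]
force: [-0.1, 1.3, -1.1]
width: 0.004
grasp_force: 60.3
```

Emit:
play_rows:
  moves:
    - [[0,0,0.06],[0,0,0]]
    - [[0,0,0],[0,0,0]]
    - [[0,0,0],[0,0,0]]

```text
clock: 6.53
position: [0.5245, -0.0224, 0.1812]
tool_rot: [0.131, 0.743, 0.646, 0.114]
force: [-0.3, -0.1, -1.5]
width: 0.0039
grasp_force: 60.3
```

```bash
cat >> h.py <<'E'
def edge(bot):
    T=cur(bot);C=(R.from_euler('z',YAW)*R.from_euler('y',-.35)).as_matrix()
    b=T@np.array([0,0,.1254,1]);s=bot.read_state()
    print("lower edge in cradle",(C.T@(b[:3]-cradle())).round(4),"force in cradle",(C.T@s["force"]).round(2),"rot err",(R.from_matrix(cur(bot)[:3,:3].T@tool(YAW,.35)).as_rotvec()).round(3))
E
python3 - <<'E'
from h import *
from station import bot
edge(bot)
E
```

```text
lower edge in cradle [ 0.0073 -0.0005  0.001 ] force in cradle [-0.75 -0.16 -1.36] rot err [-0.001 -0.     0.002]
```

Emit:
play_rows:
  moves:
    - [[0,-0.04,0.05],[0,0,0]]
    - [[0,-0.04,0.05],[0,0,0]]
    - [[0,0,0],[0,0,0]]
    - [[0,0,0],[0,0,0]]

```text
clock: 6.87
position: [0.525, -0.0227, 0.1804]
tool_rot: [0.133, 0.743, 0.646, 0.115]
force: [-5.2, -1.1, 10.6]
width: 0.0038
grasp_force: 61.9
```

Emit:
play_rows:
  moves:
    - [[0,-0.04,0.04],[0,0,0]]
    - [[0,-0.02,0],[0,0,0]]
    - [[0,0,0],[0,0,0]]

```text
clock: 7.12
position: [0.5249, -0.0226, 0.1804]
tool_rot: [0.134, 0.743, 0.645, 0.116]
force: [-6.7, -0.5, 17.3]
width: 0.0042
grasp_force: 62.8
```

```bash
python3 - <<'E'
from h import *
from station import bot
edge(bot)
E
```

```text
lower edge in cradle [ 0.0082 -0.0008 -0.    ] force in cradle [-0.22 -1.47 18.5 ] rot err [0.006 0.    0.002]
```

Emit:
play_rows:
  moves:
    - [[0,0,-0.07],[0,0,0]]
    - [[0,-0.05,0],[0,0,0]]
    - [[0,-0.05,0],[0,0,0]]
    - [[0,0,0],[0,0,0]]
    - [[0,0,0],[0,0,0]]

```text
clock: 7.53
position: [0.5205, -0.0219, 0.1788]
tool_rot: [0.132, 0.743, 0.646, 0.115]
force: [-3.0, -0.4, 7.3]
width: 0.0042
grasp_force: 61.5
```

```bash
python3 - <<'E'
from h import *
from station import bot
edge(bot)
E
```

```text
lower edge in cradle [ 0.003  -0.0007  0.    ] force in cradle [-0.2  -0.82  7.82] rot err [ 0.002 -0.     0.002]
```

Emit:
play_rows:
  moves:
    - [[0,-0.05,0],[0,0,0]]
    - [[0,0,0],[0,0,0]]
    - [[0,0,0],[0,0,0]]

```text
clock: 7.78
position: [0.5197, -0.0218, 0.1785]
tool_rot: [0.133, 0.743, 0.646, 0.115]
force: [-0.8, -0.9, 5.7]
width: 0.0041
grasp_force: 61.3
```

```bash
python3 - <<'E'
from h import *
from station import bot
edge(bot)
E
```

```text
lower edge in cradle [ 0.0023 -0.0006  0.    ] force in cradle [ 1.3  -1.04  5.55] rot err [ 0.003 -0.     0.002]
```

Emit:
play_rows:
  moves:
    - [[0,-0.05,0],[0,0,0]]
    - [[0,-0.04,0],[0,0,0]]
    - [[0,0,0],[0,0,0]]
    - [[0,0,0],[0,0,0]]

```text
clock: 8.12
position: [0.5182, -0.0215, 0.1779]
tool_rot: [0.133, 0.743, 0.646, 0.115]
force: [2.7, -1.9, 6.0]
width: 0.0043
grasp_force: 61.2
```

```bash
python3 - <<'E'
from h import *
from station import bot
edge(bot)
d={n:bot.capture(n) for n in("scene","top")};pickle.dump(d,open("c3.pkl","wb"))
r=lambda a:cv2.resize(a,(400,400),interpolation=cv2.INTER_CUBIC)
cv2.imwrite("pics/m4.png",np.hstack([r(d["scene"]["frame"][210:300,315:405]),r(d["top"]["frame"][180:270,230:320])])[:,:,::-1])
E
```

```text
lower edge in cradle [ 0.0007 -0.0006  0.    ] force in cradle [ 4.81 -1.52  4.59] rot err [ 0.004 -0.     0.002]
```

View pics/m4.png

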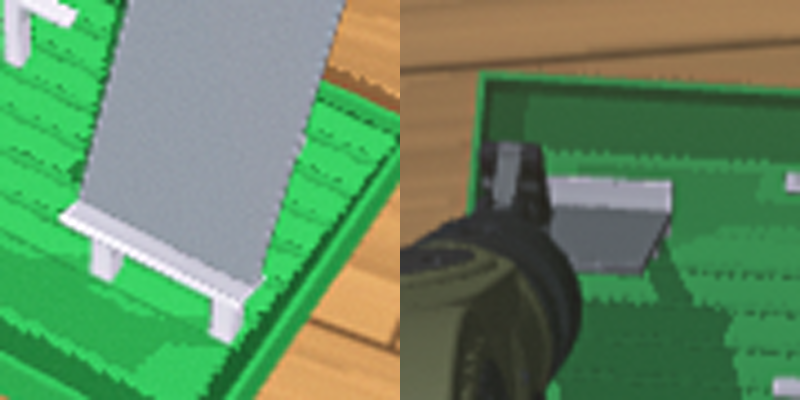

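The shield sits along the ledge, lower corners at scene (333,256) and (374,275), tight to the back and level with both ledge ends. Releasing it.

Emit:
play_rows:
  moves:
    - [[0,0,0],[0,0,0]]
    - [[0,0,0],[0,0,0]]
    - [[0,0,0],[0,0,0]]
    - [[0,0,0],[0,0,0]]
    - [[0,0,0],[0,0,0]]
  jaw: -0.3

```text
clock: 8.63
position: [0.5155, -0.0211, 0.1755]
tool_rot: [0.131, 0.743, 0.646, 0.113]
force: [1.1, -0.1, -0.2]
width: 0.03
grasp_force: 0.0
```

Emit:
play_rows:
  moves:
    - [[0,0,-0.2],[0,0,0]]
    - [[0,0,-0.4],[0,0,0]]
    - [[0,0,-0.7],[0,0,0]]
    - [[0,0,-0.8],[0,0,0]]
    - [[0,0,-0.8],[0,0,0]]
    - [[0,0,-0.8],[0,0,0]]
    - [[0,0,-0.6],[0,0,0]]
    - [[0,0,0],[0,0,0]]

```text
clock: 9.3
position: [0.481, -0.0159, 0.2819]
tool_rot: [0.133, 0.743, 0.646, 0.116]
force: [0.5, 0.4, -0.0]
width: 0.0297
grasp_force: 0.0
```

```bash
python3 - <<'E'
from h import *
from station import bot
d={n:bot.capture(n) for n in("scene","top")};pickle.dump(d,open("c4.pkl","wb"))
s,t=d["scene"],d["top"]
d0=pickle.load(open("c0.pkl","rb"))
# scraper: orange blade + handle in original views
for n in("top","scene"):
    c=d0[n];H=hsv(c).astype(int);h,S,V=H[...,0],H[...,1],H[...,2]
    m=max(comps((h>6)&(h<18)&(S>190)&(V>80),300),key=lambda a:a[1][4])[0].astype(np.uint8)
    bl=cv2.morphologyEx(m,cv2.MORPH_OPEN,np.ones((11,11)))
    rb=cv2.minAreaRect(np.argwhere(bl)[:,::-1].astype(np.float32))
    hd=cv2.morphologyEx(((m>0)&(cv2.dilate(bl,np.ones((7,7)))==0)).astype(np.uint8),cv2.MORPH_OPEN,np.ones((3,3)))
    rh=cv2.minAreaRect(np.argwhere(hd)[:,::-1].astype(np.float32))
    B=[onz(c,p,.006)[:2] for p in cv2.boxPoints(rb)];Hh=[onz(c,p,.02)[:2] for p in cv2.boxPoints(rh)]
    print(n,"blade",np.round(B,4).tolist(),"ctr",np.mean(B,0).round(4),"\n handle",np.round(Hh,4).tolist(),np.mean(Hh,0).round(4))
    hu=cv2.approxPolyDP(cv2.convexHull(np.argwhere(m)[:,::-1].astype(np.int32)),3,True)[:,0];print(" hull",hu.tolist())
r=lambda a:cv2.resize(a,(400,400),interpolation=cv2.INTER_CUBIC)
cv2.imwrite("pics/m5.png",np.hstack([r(s["frame"][150:310,170:410][:,80:]),r(t["frame"][150:310,220:380])])[:,:,::-1])
print(cur(bot).round(3).tolist())
E
```

```text
top blade [[0.6347, -0.3579], [0.6294, -0.4262], [0.5515, -0.4162], [0.5568, -0.3488]] ctr [ 0.5931 -0.3873] 
 handle [[0.5402, -0.378], [0.5425, -0.3995], [0.4164, -0.4063], [0.4142, -0.3852]] [ 0.4783 -0.3923]
 hull [[431, 279], [423, 280], [403, 227], [398, 198], [424, 195]]
scene blade [[0.5733, -0.4445], [0.5428, -0.377], [0.6172, -0.3316], [0.6465, -0.3962]] ctr [ 0.595  -0.3873] 
 handle [[0.5489, -0.4006], [0.41, -0.4082], [0.4198, -0.3766], [0.5567, -0.3709]] [ 0.4838 -0.3891]
 hull [[245, 184], [229, 230], [214, 253], [188, 245], [238, 183]]
[[0.139, 0.93, 0.341, 0.48], [0.99, -0.131, -0.048, -0.016], [-0.0, 0.344, -0.939, 0.278], [0.0, 0.0, 0.0, 1.0]]
```

View pics/m5.png

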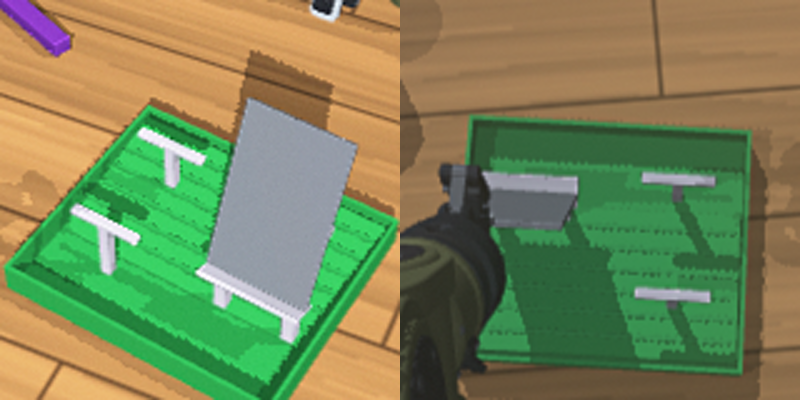

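The shield stays put on the ledge, flat against the back, lower corners at scene (333,258) and (374,275). Next is the orange scraper: blade centre at about (0.594,-0.387), handle end at (0.415,-0.395).

```bash
cat >> h.py <<'E'
def tool_s(yaw,half=1):
    """gripper down, closing along scraper y"""
    return tool(yaw+np.pi/2,0,half)
E
python3 - <<'E'
from h import *
from station import bot
print(bot.read_state()["qpos"])
plan(bot,Tm([.5245,-.3903,.20],tool_s(.045)),18)
E
```

```text
[ 0.00346751 -0.25624825 -0.53350219  0.94553362 -0.04923006  1.7052831 ]
18 rows of [-0.57, 0.681, 0.282] [0.136, -0.113, 0.635]
```

```bash
python3 - <<'E'
from h import *
from station import bot
plan(bot,Tm([.5245,-.3903,.20],tool_s(.045,0)),20)
E
```

```text
20 rows of [-0.701, -0.499, 0.106] [0.107, 0.128, -0.723]
```

Emit:
play_rows:
  moves:
    - [[-0.7,-0.5,0.1],[0.11,0.13,-0.72]]
    - [[-0.7,-0.5,0.1],[0.11,0.13,-0.72]]
    - [[-0.7,-0.5,0.1],[0.11,0.13,-0.72]]
    - [[-0.7,-0.5,0.1],[0.11,0.13,-0.72]]
    - [[-0.7,-0.5,0.1],[0.11,0.13,-0.72]]
    - [[-0.7,-0.5,0.1],[0.11,0.13,-0.72]]
    - [[-0.7,-0.5,0.1],[0.11,0.13,-0.72]]
    - [[-0.7,-0.5,0.1],[0.11,0.13,-0.72]]
  jaw: 0.2

```text
clock: 10.07
position: [0.4146, -0.1687, 0.2336]
tool_rot: [0.082, 0.477, 0.872, 0.074]
force: [1.1, 0.4, -0.8]
width: 0.0514
grasp_force: 0.0
```

Emit:
play_rows:
  moves:
    - [[-0.7,-0.5,0.1],[0.11,0.13,-0.72]]
    - [[-0.7,-0.5,0.1],[0.11,0.13,-0.72]]
    - [[-0.7,-0.5,0.1],[0.11,0.13,-0.72]]
    - [[-0.7,-0.5,0.1],[0.11,0.13,-0.72]]
    - [[-0.7,-0.5,0.1],[0.11,0.13,-0.72]]
    - [[-0.7,-0.5,0.1],[0.11,0.13,-0.72]]
    - [[-0.7,-0.5,0.1],[0.11,0.13,-0.72]]
    - [[-0.7,-0.5,0.1],[0.11,0.13,-0.72]]

```text
clock: 10.73
position: [0.4608, -0.3309, 0.209]
tool_rot: [0.024, 0.152, 0.988, 0.026]
force: [1.0, 0.2, 1.3]
width: 0.0512
grasp_force: 0.0
```

Emit:
play_rows:
  moves:
    - [[-0.7,-0.5,0.1],[0.11,0.13,-0.72]]
    - [[-0.7,-0.5,0.1],[0.11,0.13,-0.72]]
    - [[-0.7,-0.5,0.1],[0.11,0.13,-0.72]]
    - [[-0.7,-0.5,0.1],[0.11,0.13,-0.72]]
    - [[0,0,0],[0,0,0]]
    - [[0,0,0],[0,0,0]]

```text
clock: 11.23
position: [0.5213, -0.3907, 0.1983]
tool_rot: [-0.006, -0.019, 1.0, 0.001]
force: [-0.5, -1.1, 0.0]
width: 0.0513
grasp_force: 0.0
```

```bash
python3 - <<'E'
from h import *
from station import bot
print(cur(bot).round(4).tolist())
c=bot.capture("wrist");pickle.dump(c,open("w3.pkl","wb"));cv2.imwrite("pics/w3.png",c["frame"][:,:,::-1])
H=hsv(c).astype(int);h,S,V=H[...,0],H[...,1],H[...,2]
m=max(comps((h>6)&(h<16)&(S>205)&(V>90),300),key=lambda a:a[1][4])[0].astype(np.uint8)
print(m.sum(),cv2.boundingRect(m))
hu=cv2.approxPolyDP(cv2.convexHull(np.argwhere(m)[:,::-1].astype(np.int32)),4,True)[:,0]
for p in hu: print(p,onz(c,p,.02)[:2].round(4),onz(c,p,.006)[:2].round(4))
plan(bot,Tm([.5245,-.3903,.06],tool_s(.045,0)),6)
E
```

```text
[[-0.9992, -0.0374, -0.0127, 0.5213], [-0.0375, 0.9993, 0.0011, -0.3907], [0.0127, 0.0016, -0.9999, 0.1983], [0.0, 0.0, 0.0, 1.0]]Traceback (most recent call last):
  File "<stdin>", line 6, in <module>
ValueError: max() iterable argument is empty
```

View pics/w3.png

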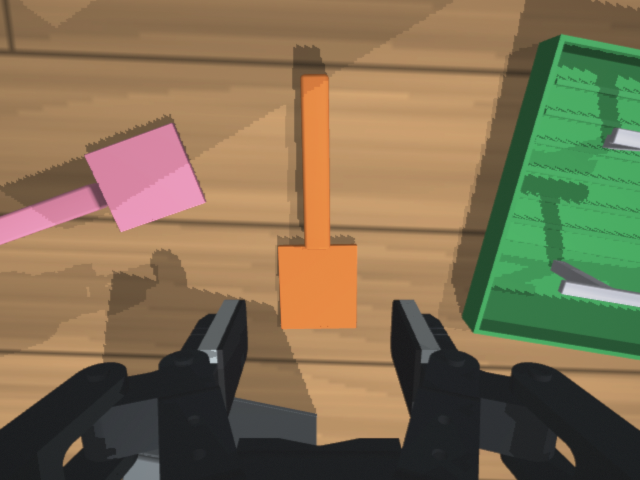

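The wrist view shows the orange scraper: handle end (315,76), handle-to-blade junction row 246, blade bottom row 328, columns 280–357. Pink lies apart at (145,175). I'll measure it with a mask.

```bash
python3 - <<'E'
from h import *
from station import bot
c=pickle.load(open("w3.pkl","rb"));H=hsv(c).astype(int);h,S,V=H[...,0],H[...,1],H[...,2]
print(H[290,320],H[150,315],H[290,200],H[60,200])
m0=(h>7)&(h<15)&(S>H[290,200,1]+50)&(V>110)
m=max(comps(m0,300),key=lambda a:a[1][4])[0]
rows=np.where(m.any(1))[0];print(rows[0],rows[-1])
def mid(v): q=np.where(m[v])[0];return (q[0]+q[-1]+1)/2,q[0],q[-1]
P=[]
for v in list(range(90,240,15)):
    u=mid(v);P.append(onz(c,(u[0],v),.02)[:2])
B=[]
for v in range(258,324,8):
    u=mid(v);B.append(onz(c,(u[0],v),.006)[:2])
P=np.array(P);B=np.array(B)
e0=onz(c,(mid(rows[0]+6)[0],rows[0]),.02)[:2];e1=onz(c,(mid(rows[-1]-8)[0],rows[-1]+1),.006)[:2]
print("handle",P[[0,-1]].round(4).tolist(),"blade",B[[0,-1]].round(4).tolist(),"ends",e0,e1,np.linalg.norm(e1-e0))
for A in(P,np.vstack([P,B])):
    k=np.polyfit(A[:,0],A[:,1],1);print("yaw",np.arctan(k[0]),"y at .5245",np.polyval(k,.5245))
print("origin",(e0+e1)/2, "z end ",onz(c,(315,rows[0]),.02))
E
```

```text
[ 13 180 230] [ 13 178 231] [ 16 111 140] [ 16 106  96]
74 328
handle [[0.4255, -0.3963], [0.532, -0.3908]] blade [[0.565, -0.3892], [0.6267, -0.386]] ends [ 0.41399313 -0.39666833] [ 0.6337385  -0.38572937] 0.22001747104241148
yaw 0.05206924496009792 y at .5245 -0.3912337521250586
yaw 0.052032490232395666 y at .5245 -0.3912235103484208
origin [ 0.52386582 -0.39119885] z end  [ 0.41399313 -0.39666833  0.02      ]
```

```bash
python3 - <<'E'
from h import *
from station import bot
plan(bot,Tm([.5239,-.3912,.03],tool_s(.052,0)),8)
E
```

```text
8 rows of [-0.021, -0.005, 0.845] [0.001, -0.013, -0.016]
```

Emit:
play_rows:
  moves:
    - [[-0.02,0,0.9],[0,-0.01,-0.02]]
    - [[-0.02,-0.01,0.9],[0,-0.01,-0.02]]
    - [[-0.02,0,0.9],[0,-0.01,-0.02]]
    - [[-0.02,-0.01,0.9],[0,-0.01,-0.02]]
    - [[-0.02,0,0.9],[0,-0.01,-0.02]]
    - [[-0.02,-0.01,0.9],[0,-0.02,-0.02]]
    - [[-0.02,0,0.9],[0,-0.02,-0.01]]
    - [[-0.02,-0.01,0.46],[0,-0.01,0]]
  jaw: 0

```text
clock: 11.95
position: [0.5218, -0.3903, 0.0293]
tool_rot: [-0.0, -0.026, 1.0, 0.001]
force: [-0.0, 0.4, 0.3]
width: 0.0427
grasp_force: 0.0
```

Emit:
play_rows:
  moves:
    - [[0,0,0],[0,0,0]]
    - [[0,0,0],[0,0,0]]

```text
clock: 12.12
position: [0.5237, -0.3916, 0.0321]
tool_rot: [0.001, -0.026, 1.0, 0.0]
force: [0.8, 0.0, 1.3]
width: 0.0425
grasp_force: 0.0
```

```bash
python3 - <<'E'
from h import *
from station import bot
print(cur(bot).round(4).tolist())
plan(bot,Tm([.5239,-.3912,.004],tool_s(.052,0)),3)
E
```

```text
[[-0.9986, -0.0529, 0.0013, 0.5237], [-0.0529, 0.9986, 0.0001, -0.3916], [-0.0013, 0.0, -1.0, 0.0321], [0.0, 0.0, 0.0, 1.0]]
3 rows of [-0.003, 0.006, 0.375] [0.0, 0.003, 0.003]
```

Emit:
play_rows:
  moves:
    - [[0,0,0.4],[0,0,0]]
    - [[0,0,0.4],[0,0,0]]
    - [[0,0,0.2],[0,0,0]]
    - [[0,0,0.1],[0,0,0]]
    - [[0,0,0],[0,0,0]]

```text
clock: 12.53
position: [0.524, -0.3916, 0.0036]
tool_rot: [0.0, -0.027, 1.0, 0.0]
force: [0.1, 1.0, 0.5]
width: 0.0425
grasp_force: 0.0
```

Emit:
play_rows:
  moves:
    - [[0,0,0],[0,0,0]]
    - [[0,0,0],[0,0,0]]
    - [[0,0,0],[0,0,0]]
    - [[0,0,0],[0,0,0]]
    - [[0,0,0],[0,0,0]]
    - [[0,0,0],[0,0,0]]
  jaw: -1
  grip_force: 60

```text
clock: 13.03
position: [0.5246, -0.3921, 0.0046]
tool_rot: [0.001, -0.027, 1.0, -0.0]
force: [-0.1, 0.5, 0.8]
width: -0.0003
grasp_force: 0.0
```

The fingers shut on nothing. I'll check where the scraper is by mask before spending the last picture.

```bash
cat >> h.py <<'E'
def omask(c):
    H=hsv(c).astype(int);h,S,V=H[...,0],H[...,1],H[...,2]
    return (h>7)&(h<15)&(S>160)&(V>80)
E
python3 - <<'E'
from h import *
from station import bot
d0=pickle.load(open("c0.pkl","rb"));s=bot.read_state()
print({k:np.round(s[k],3) for k in("width","grasp_force","force","position")})
for n in("scene","top","wrist"):
    c=bot.capture(n);pickle.dump(c,open("m_%s.pkl"%n,"wb"))
    for k,st,ce in comps(omask(c),100):
        print(n,st.tolist(),ce.round(1))
    if n!="wrist":
        for k,st,ce in comps(omask(d0[n]),100): print("  before",st.tolist(),ce.round(1))
    print(proj(c,[[.5246,-.3921,.0046],[.5239,-.3912,.02],[.414,-.3967,.02],[.6337,-.3857,.006]]).round(1).tolist())
E
```

```text
{'width': np.float64(-0.0), 'grasp_force': np.float64(0.0), 'force': array([-0.083,  0.544,  0.817]), 'position': array([ 0.525, -0.392,  0.005])}
scene [390, 0, 34, 8, 110] [410.2   2.2]
scene [518, 18, 117, 34, 983] [574.3  33.8]
scene [212, 182, 35, 45, 239] [232.4 203.5]
  before [394, 0, 49, 10, 229] [420.4   2.8]
  before [527, 20, 107, 31, 956] [580.5  35.1]
  before [212, 182, 35, 65, 277] [229.1 210.7]
[[222.7, 216.4], [222.2, 212.2], [242.7, 182.6], [200.7, 248.5]]
top [398, 194, 28, 31, 506] [409.6 206.4]
  before [398, 194, 34, 88, 1401] [416.7 227.6]
[[418.6, 237.3], [419.6, 236.3], [427.6, 280.5], [410.9, 195.6]]
wrist [286, 0, 66, 310, 18002] [318.6 144.8]
wrist [240, 349, 27, 18, 365] [251.4 356.5]
wrist [371, 349, 26, 18, 352] [385.5 356.5]
wrist [310, 413, 18, 33, 486] [318.9 429.5]
[[317.4, 290.9], [319.6, 304.2], [321.1, -10.4], [318.6, 498.3]]
```

```bash
python3 - <<'E'
from h import *
L=lambda n:pickle.load(open("m_%s.pkl"%n,"rb"))["frame"]
r=lambda a,w,h:cv2.resize(a,(w,h),interpolation=cv2.INTER_CUBIC)
a=r(L("wrist")[200:480,160:480],480,420);b=r(L("scene")[160:280,165:285],320,320);b=np.vstack([b,r(L("top")[180:300,360:480],320,320)])[:600]
a=np.vstack([a,np.zeros((180,480,3),np.uint8)])
cv2.imwrite("pics/m6.png",np.hstack([a,b])[:,:,::-1])
E
```

```text
(no output)
```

View pics/m6.png

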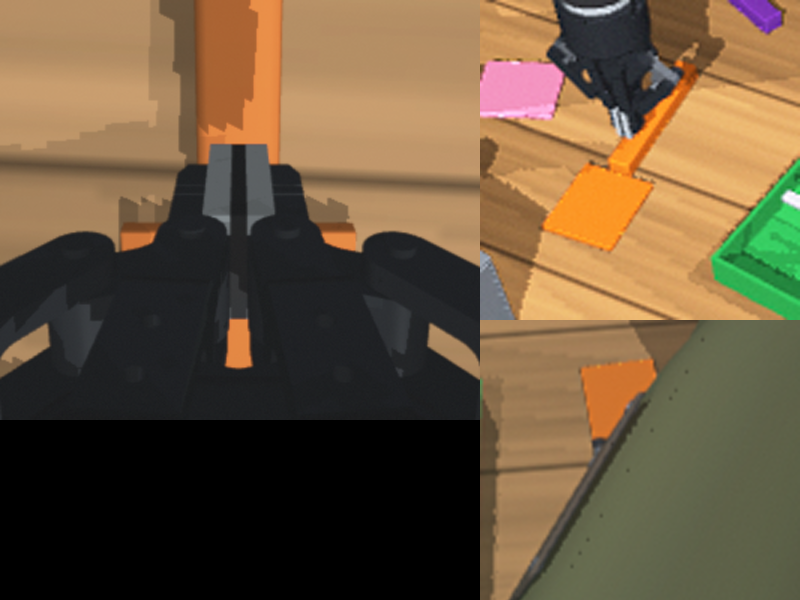

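The last picture shows the fingers shut just above the handle: tip at scene (218,211), where the TCP reading predicts (223,216). So the tips are higher than the state says. I'll work out by how much.

```bash
python3 - <<'E'
from h import *
from station import bot
s=pickle.load(open("m_scene.pkl","rb"));w=pickle.load(open("m_wrist.pkl","rb"))
print(tri(s,(218.2,210.8),w,(318.7,296.7)).round(4))
for z in(.0046,.01,.015,.02,.025,.03): print(z,onz(s,(218.2,210.8),z).round(4), onz(w,(318.7,296.7),z).round(4))
print(cur(bot).round(4).tolist(), bot.read_state()["clock"])
E
```

```text
[ 0.5232 -0.3964  0.0216]
0.0046 [ 0.5133 -0.4123  0.0046] [ 0.5272 -0.3914  0.0046]
0.01 [ 0.517  -0.4089  0.01  ] [ 0.5249 -0.3915  0.01  ]
0.015 [ 0.5205 -0.4058  0.015 ] [ 0.5228 -0.3916  0.015 ]
0.02 [ 0.524  -0.4027  0.02  ] [ 0.5207 -0.3917  0.02  ]
0.025 [ 0.5275 -0.3996  0.025 ] [ 0.5186 -0.3918  0.025 ]
0.03 [ 0.531  -0.3966  0.03  ] [ 0.5165 -0.3919  0.03  ]
[[-0.9986, -0.0536, 0.0022, 0.5246], [-0.0536, 0.9986, -0.0006, -0.392], [-0.0021, -0.0007, -1.0, 0.0045], [0.0, 0.0, 0.0, 1.0]] 13.1833
```

Emit:
play_rows:
  moves:
    - [[0,0,0],[0,0,0]]
    - [[0,0,0],[0,0,0]]
    - [[0,0,0],[0,0,0]]
    - [[0,0,0],[0,0,0]]
  jaw: 0

```text
clock: 13.52
position: [0.5245, -0.392, 0.0044]
tool_rot: [0.001, -0.027, 1.0, -0.0]
force: [0.4, -0.0, -0.1]
width: 0.0426
grasp_force: 0.0
```

Emit:
play_rows:
  moves:
    - [[0,0,0.15],[0,0,0]]
    - [[0,0,0.15],[0,0,0]]
    - [[0,0,0],[0,0,0]]
    - [[0,0,0],[0,0,0]]

```text
clock: 13.85
position: [0.5241, -0.3917, -0.0037]
tool_rot: [0.001, -0.027, 1.0, 0.0]
force: [0.4, -0.1, 0.5]
width: 0.0426
grasp_force: 0.0
```

Emit:
play_rows:
  moves:
    - [[0,0,0.12],[0,0,0]]
    - [[0,0,0.12],[0,0,0]]
    - [[0,0,0],[0,0,0]]
    - [[0,0,0],[0,0,0]]

```text
clock: 14.18
position: [0.5243, -0.3918, -0.0094]
tool_rot: [0.001, -0.027, 1.0, -0.0]
force: [-0.9, -0.3, 0.4]
width: 0.0424
grasp_force: 0.0
```

```bash
python3 - <<'E'
from h import *
from station import bot
w=bot.capture("wrist");g=w["frame"].astype(int)
# pad tip rows: bright grey pad pixels (low saturation) left and right
H=hsv(w).astype(int);m=(H[...,1]<50)&(H[...,2]>110);m[:270]=0;m[380:]=0
for k,st,ce in comps(m,60): print(st.tolist(),ce.round(1))
for k,st,ce in comps(omask(w),100): print("o",st.tolist(),ce.round(1))
print(np.array(bot.read_state()["force"]).round(2))
E
```

```text
[218, 347, 17, 14, 119] [228.8 352.5]
[405, 348, 10, 12, 70] [408.1 352.5]
o [239, 0, 160, 446, 34382] [318.2 246.5]
[ 0.73 -0.02  0.52]
```

Emit:
play_rows:
  moves:
    - [[0,0,0.1],[0,0,0]]
    - [[0,0,0.04],[0,0,0]]
    - [[0,0,0],[0,0,0]]
    - [[0,0,0],[0,0,0]]

```text
clock: 14.57
position: [0.5245, -0.392, -0.0127]
tool_rot: [0.001, -0.027, 1.0, -0.0]
force: [-0.2, -1.0, -0.1]
width: 0.0428
grasp_force: 0.0
```

Emit:
play_rows:
  moves:
    - [[0,0,0],[0,0,0]]
    - [[0,0,0],[0,0,0]]
    - [[0,0,0],[0,0,0]]
    - [[0,0,0],[0,0,0]]
    - [[0,0,0],[0,0,0]]
  jaw: -1
  grip_force: 50

```text
clock: 14.98
position: [0.5248, -0.3922, -0.0122]
tool_rot: [0.001, -0.027, 1.0, -0.0]
force: [-0.7, -0.2, 2.9]
width: 0.0201
grasp_force: 49.3
```

Emit:
play_rows:
  moves:
    - [[0,0,-0.2],[0,0,0]]
    - [[0,0,-0.5],[0,0,0]]
    - [[0,0,-0.8],[0,0,0]]
    - [[0,0,-0.9],[0,0,0]]
    - [[0,0,-0.9],[0,0,0]]
    - [[0,0,-0.9],[0,0,0]]
    - [[0,0,-0.9],[0,0,0]]
    - [[0,0,-0.9],[0,0,0]]

```text
clock: 15.65
position: [0.5241, -0.3918, 0.1396]
tool_rot: [0.001, -0.027, 1.0, -0.0]
force: [0.7, -0.1, -0.9]
width: 0.0199
grasp_force: 49.0
```

```bash
python3 - <<'E'
from h import *
from station import bot
w=bot.capture("wrist");pickle.dump(w,open("w4.pkl","wb"))
m=max(comps(omask(w),300),key=lambda a:a[1][4])[0]
rows=np.where(m.any(1))[0]
for v in(20,60,100,140,200,260,290): 
    q=np.where(m[v])[0]; print(v,(q[0],q[-1],(q[0]+q[-1]+1)/2) if len(q) else None)
print(cur(bot).round(4).tolist(),np.array(bot.read_state()["force"]).round(2))
plan(bot,Tm([.5105,-.1667,.13-.0122],tool_s(YAW,0)),12)
E
```

```text
20 (np.int64(284), np.int64(355), np.float64(320.0))
60 (np.int64(284), np.int64(354), np.float64(319.5))
100 (np.int64(285), np.int64(353), np.float64(319.5))
140 (np.int64(286), np.int64(352), np.float64(319.5))
200 (np.int64(287), np.int64(351), np.float64(319.5))
260 (np.int64(288), np.int64(350), np.float64(319.5))
290 (np.int64(289), np.int64(349), np.float64(319.5))
[[-0.9985, -0.0535, 0.0078, 0.5263], [-0.0536, 0.9986, -0.0048, -0.3934], [-0.0075, -0.0053, -1.0, 0.1447], [0.0, 0.0, 0.0, 1.0]] [ 0.72 -0.15  2.52]
12 rows of [0.08, 0.755, 0.087] [-0.003, 0.006, 0.136]
```

Emit:
play_rows:
  moves:
    - [[0.08,0.76,0],[0,0,0.14]]
    - [[0.08,0.76,0],[0,0,0.14]]
    - [[0.08,0.76,0],[0,0,0.14]]
    - [[0.08,0.76,0],[0,0,0.14]]
    - [[0.08,0.76,0],[0,0,0.14]]
    - [[0.08,0.76,0],[0,0,0.14]]

```text
clock: 16.2
position: [0.5107, -0.2772, 0.1379]
tool_rot: [0.001, 0.024, 1.0, -0.0]
force: [-0.1, 0.6, -1.3]
width: 0.0194
grasp_force: 49.1
```

Emit:
play_rows:
  moves:
    - [[0.08,0.75,0.1],[0,0,0.14]]
    - [[0.08,0.75,0.1],[0,0,0.13]]
    - [[0.08,0.75,0.1],[0,0,0.13]]
    - [[0.08,0.75,0.1],[0,0,0.13]]
    - [[0.08,0.75,0.1],[0,0,0.13]]
    - [[0.08,0.75,0.1],[0,0,0.13]]
    - [[0,0,0],[0,0,0]]
    - [[0,0,0],[0,0,0]]

```text
clock: 16.87
position: [0.5088, -0.1644, 0.1227]
tool_rot: [0.001, 0.07, 0.998, -0.0]
force: [0.4, 0.6, -0.8]
width: 0.0197
grasp_force: 49.1
```

```bash
python3 - <<'E'
from h import *
from station import bot
d={n:bot.capture(n) for n in("scene","top")};pickle.dump(d,open("c5.pkl","wb"))
T=cur(bot);print(T.round(4).tolist())
u=T[2,3]+.0122;o=T[:3,3].copy();o[2]=u; X=-T[:3,0]
pts=[o-.11*X+[0,0,.02],o+.11*X,o+.03*X]
for n in d:
    c=d[n]
    m=omask(c);
    for k,st,ce in comps(m,60):
        if 150<st[1]<320 and 150<st[0]<420:
            hu=cv2.approxPolyDP(cv2.convexHull(np.argwhere(k)[:,::-1].astype(np.int32)),2.5,True)[:,0]
            print(n,st.tolist(),hu.tolist())
    Y=T[:3,1]
    print(n,"pred handle end",[proj(c,o-.11*X+s*.011*Y+[0,0,z]).round(1).tolist() for s in(-1,1) for z in(.02,)],"blade",[proj(c,o+a*X+s*.035*Y+[0,0,.006]).round(1).tolist() for a in(.03,.11) for s in(-1,1)])
plan(bot,Tm([.5105,-.1667,.085-.0122],tool_s(YAW,0)),4)
# bars refined, both initial views
d0=pickle.load(open("c0.pkl","rb"))
for n in d0:
    if n=="wrist":continue
    c=d0[n];b=ORG+R.from_euler('z',YAW).apply([0,-.07,.075])
    print(n,[[proj(c,b+R.from_euler('z',YAW).apply([x+e,y,0])).round(1).tolist() for e,y in((-.005,-.035),(.005,-.035),(.005,.035),(-.005,.035))] for x in(-.055,.055)])
    H=hsv(c).astype(int);m=((H[...,1]<60)&(H[...,2]>125))
    for k,st,ce in comps(m,60):
        if 270<st[0]<325 and 195<st[1]<270: print(st.tolist(),cv2.approxPolyDP(cv2.convexHull(np.argwhere(k)[:,::-1].astype(np.int32)),1.2,True)[:,0].tolist())
E
```

```text
[[-0.99, 0.1414, 0.0027, 0.5091], [0.1414, 0.99, -0.0013, -0.1656], [-0.0029, -0.0009, -1.0, 0.1228], [0.0, 0.0, 0.0, 1.0]]
scene [326, 168, 11, 12, 68] [[335, 178], [326, 172], [328, 168], [336, 171]]
scene [280, 192, 30, 25, 258] [[307, 192], [309, 206], [303, 213], [288, 216], [280, 211]]
scene pred handle end [[328.4, 166.9], [336.6, 170.5]] blade [[284.7, 205.0], [311.5, 218.0], [262.7, 228.7], [290.0, 242.8]]
top pred handle end [[332.5, 288.5], [322.1, 287.8]] blade [[346.7, 226.5], [315.1, 224.5], [348.6, 191.8], [317.4, 189.9]]
4 rows of [-0.015, -0.009, 0.5] [-0.002, 0.006, 0.0]
scene [[[307.9, 200.3], [305.6, 203.0], [330.7, 215.0], [333.0, 212.2]], [[280.8, 230.5], [278.2, 233.4], [304.0, 246.7], [306.6, 243.7]]]
[305, 201, 27, 24, 204] [[331, 214], [318, 224], [305, 203], [308, 201], [331, 212]]
[278, 231, 28, 29, 234] [[294, 259], [291, 258], [278, 234], [281, 231], [305, 244]]
top [[[343.3, 270.6], [343.5, 266.3], [313.2, 264.4], [312.9, 268.7]], [[345.7, 224.3], [345.9, 220.2], [316.3, 218.4], [316.0, 222.5]]]
[317, 219, 29, 6, 118] [[345, 224], [317, 222], [317, 219], [345, 220]]
[314, 265, 30, 6, 131] [[343, 270], [314, 268], [314, 265], [343, 266]]
```

```bash
python3 - <<'E'
from h import *
from station import bot
plan(bot,Tm([.5100,-.1673,.083-.0122],tool_s(YAW,0)),5)
d=pickle.load(open("c5.pkl","rb"))
for n in d:
    c=d[n];H=hsv(c).astype(int);m=(H[...,0]>5)&(H[...,0]<17)&(H[...,1]>140)&(H[...,2]>170 if n=="scene" else H[...,2]>90);z=np.zeros_like(m);z[150:300,250:360]=1
    for k,st,ce in comps(m&z,60): print(n,st.tolist(),cv2.approxPolyDP(cv2.convexHull(np.argwhere(k)[:,::-1].astype(np.int32)),2,True)[:,0].tolist())
E
```

```text
5 rows of [-0.008, -0.012, 0.416] [-0.001, 0.005, 0.0]
scene [332, 150, 28, 29, 474] [[359, 172], [347, 178], [339, 175], [332, 150], [359, 150]]
scene [250, 155, 45, 43, 699] [[294, 192], [288, 197], [258, 185], [250, 178], [250, 155], [279, 169], [292, 183]]
scene [321, 168, 27, 29, 221] [[347, 181], [343, 196], [321, 194], [329, 168]]
scene [258, 193, 54, 51, 1174] [[306, 193], [311, 220], [291, 243], [258, 234], [284, 206]]
scene [250, 234, 15, 23, 156] [[251, 234], [264, 240], [250, 256]]
scene [250, 258, 65, 42, 324] [[314, 299], [289, 299], [250, 272], [250, 258]]
```

Emit:
play_rows:
  moves:
    - [[-0.01,-0.01,0.42],[0,0,0]]
    - [[-0.01,-0.01,0.42],[0,0,0]]
    - [[-0.01,-0.01,0.42],[0,0.01,0]]
    - [[-0.01,-0.01,0.42],[0,0.01,0]]
    - [[0,-0.01,0.4],[0,0,0]]
    - [[0,0,0],[0,0,0]]
    - [[0,0,0],[0,0,0]]

```text
clock: 17.55
position: [0.5087, -0.1663, 0.0691]
tool_rot: [-0.001, 0.071, 0.997, 0.0]
force: [0.3, 0.3, -0.3]
width: 0.0199
grasp_force: 49.1
```

Emit:
play_rows:
  moves:
    - [[0,0,0.08],[0,0,0]]
    - [[0,0,0.08],[0,0,0]]
    - [[0,0,0.05],[0,0,0]]
    - [[0,0,0],[0,0,0]]
    - [[0,0,0],[0,0,0]]

```text
clock: 17.97
position: [0.5098, -0.1665, 0.0652]
tool_rot: [0.0, 0.071, 0.997, -0.0]
force: [0.3, -0.9, -1.1]
width: 0.02
grasp_force: 49.1
```

```bash
python3 - <<'E'
from h import *
from station import bot
T=cur(bot);print(T[:3,3].round(4),"underside",(T[2,3]+.0122).round(4),np.array(bot.read_state()["force"]).round(2))
plan(bot,Tm([.5100,-.1673,.075-.0122],tool_s(YAW,0)),1)
E
```

```text
[ 0.5098 -0.1665  0.0652] underside 0.0774 [ 0.29 -0.89 -1.15]
1 rows of [-0.011, -0.032, 0.097] [-0.003, 0.001, 0.0]
```

Emit:
play_rows:
  moves:
    - [[-0.01,-0.03,0.05],[0,0,0]]
    - [[0,0,0.04],[0,0,0]]
    - [[0,0,0],[0,0,0]]
    - [[0,0,0],[0,0,0]]

```text
clock: 18.3
position: [0.5099, -0.1673, 0.0628]
tool_rot: [-0.0, 0.071, 0.997, -0.0]
force: [0.1, -0.4, -1.1]
width: 0.02
grasp_force: 49.1
```

Emit:
play_rows:
  moves:
    - [[0,0,0.04],[0,0,0]]
    - [[0,0,0],[0,0,0]]
    - [[0,0,0],[0,0,0]]

```text
clock: 18.55
position: [0.5099, -0.1673, 0.0627]
tool_rot: [0.0, 0.071, 0.997, -0.0]
force: [-2.6, 1.5, 7.4]
width: 0.0198
grasp_force: 50.1
```

Emit:
play_rows:
  moves:
    - [[0,0,-0.02],[0,0,0]]
    - [[0,0,0],[0,0,0]]
    - [[0,0,0],[0,0,0]]
    - [[0,0,0],[0,0,0]]
    - [[0,0,0],[0,0,0]]
  jaw: 0

```text
clock: 18.97
position: [0.5098, -0.1672, 0.0621]
tool_rot: [-0.0, 0.071, 0.997, -0.0]
force: [0.4, 0.7, 1.2]
width: 0.0429
grasp_force: 0.0
```

Emit:
play_rows:
  moves:
    - [[0,0,-0.2],[0,0,0]]
    - [[0,0,-0.4],[0,0,0]]
    - [[0,0,-0.8],[0,0,0]]
    - [[0,0,-0.9],[0,0,0]]
    - [[0,0,-0.9],[0,0,0]]
    - [[0,0,-0.9],[0,0,0]]
    - [[0,0,-0.9],[0,0,0]]
    - [[0,0,-0.9],[0,0,0]]

```text
clock: 19.63
position: [0.5099, -0.1672, 0.212]
tool_rot: [0.0, 0.071, 0.997, -0.0]
force: [0.2, 0.3, -0.3]
width: 0.0428
grasp_force: 0.0
```

Emit:
play_rows:
  moves:
    - [[0,-0.9,0],[0,0,0]]
    - [[0,-0.9,0],[0,0,0]]
    - [[0,-0.9,0],[0,0,0]]
    - [[0,-0.9,0],[0,0,0]]
    - [[0,-0.9,0],[0,0,0]]
    - [[0,-0.9,0],[0,0,0]]
    - [[0,-0.9,0],[0,0,0]]
    - [[0,-0.9,0],[0,0,0]]

```text
clock: 20.3
position: [0.4842, -0.3466, 0.2109]
tool_rot: [0.0, 0.071, 0.997, -0.0]
force: [0.7, -0.1, 0.3]
width: 0.0427
grasp_force: 0.0
```

```bash
python3 - <<'E'
from h import *
from station import bot
d={n:bot.capture(n) for n in("scene","top")};pickle.dump(d,open("c6.pkl","wb"))
print(bot.read_state()["clock"])
B=np.array([.5100,-.1673,.075]);Q=R.from_euler('z',YAW)
for n in d:
    c=d[n];H=hsv(c).astype(int);m=(H[...,0]>5)&(H[...,0]<16)&(H[...,1]>165)&(H[...,2]>80);z=np.zeros_like(m);z[170:310,255:360]=1
    for k,st,ce in comps(m&z,40): print(n,st.tolist(),cv2.approxPolyDP(cv2.convexHull(np.argwhere(k)[:,::-1].astype(np.int32)),2,True)[:,0].tolist())
    print(" pred",[proj(c,B+Q.apply(v)).round(1).tolist() for v in((-.11,-.011,.02),(-.11,.011,.02),(.03,-.035,.006),(.03,.035,.006),(.11,-.035,.006),(.11,.035,.006))])
    # shield mask + bystander change vs. c4
    m=(H[...,1]<50)&(H[...,2]>90)
    for k,st,ce in comps(m,400):
        if 200<st[0]<400 and 150<st[1]<300: print(" grey",st.tolist(),cv2.approxPolyDP(cv2.convexHull(np.argwhere(k)[:,::-1].astype(np.int32)),2,True)[:,0].tolist())
    P=(R.from_euler('z',YAW)*R.from_euler('y',-.35))
    print(" shield pred",[proj(c,cradle((.006,y,z))).round(1).tolist() for y,z in((-.05,0),(.05,0),(.05,.165),(-.05,.165))])
E
```

```text
20.4
scene [287, 186, 49, 46, 237] [[335, 189], [331, 199], [302, 231], [297, 231], [287, 224], [327, 186]]
scene [271, 248, 31, 13, 42] [[301, 248], [291, 260], [271, 250]]
 pred [[327.5, 185.3], [335.4, 188.9], [285.5, 222.9], [311.2, 235.8], [264.3, 246.3], [290.5, 260.2]]
 grey [328, 189, 65, 98, 3537] [[391, 207], [383, 241], [367, 285], [336, 271], [328, 259], [349, 189]]
 shield pred [[333.0, 254.5], [372.6, 274.7], [392.2, 209.6], [348.6, 189.9]]
top [316, 198, 31, 94, 1492] [[346, 200], [345, 232], [331, 291], [324, 291], [316, 230], [318, 198]]
 pred [[332.3, 290.9], [322.5, 290.2], [345.9, 232.1], [315.9, 230.3], [347.6, 199.3], [318.1, 197.5]]
 grey [236, 218, 55, 24, 960] [[290, 221], [290, 232], [284, 241], [236, 238], [250, 218]]
 shield pred [[290.4, 228.1], [248.5, 225.5], [235.0, 234.2], [284.1, 237.3]]
```

Both pieces match their predicted outlines within about 1 px and the arm is clear, so I'm handing in.

```bash
python3 -c "
from station import bot
print(bot.hand_in())"
```

```text
the job is handed in; nothing more can be done
None
```

The job is handed in: the tall shield is seated on the cradle and the scraper lies centred across the two bars, both within about 1 pixel of where they should be in the last camera check, with no verdict returned and about 20 s of the 54 s used.

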